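# Fit a balloon nozzle into the inflator's quick coupler

## Task

Get the balloon inflator ready: pull the coupler's sleeve down until it stays back by itself, then push the green nozzle fully home in the coupler so that the sleeve springs forward and locks it, and let go. Press gently (never more than about 30 N between nozzle and coupler), leave the other two nozzles in their rack and do not push about the two ribbon spools and the pen cup.

Things in the scene. Friction and masses are not known exactly. Their poses are not given: they have to be found in the camera images.
- nozzle_green: The GREEN balloon nozzle, to be fitted; in any one of the rack's holes. 92 mm tall, about 120 g, upright, z up. Origin: centre of its plug's underside, 14 mm above the counter at the start. Upwards from there: brass plug 16 mm diameter, 0-26 mm, with an 8 mm neck (locking groove) at 10-18 mm; brass shoulder flange 28 mm diameter, 26-32 mm, by which it hangs on the rack's top.
- green_grip (a point): Point on the green nozzle's axis, 54 mm above its origin: the place for the pads' centre. The green round grip is 26 mm diameter and runs 32-68 mm above the nozzle's origin; above it a black rubber cone, 68-92 mm.
- nozzle_orange: Another nozzle, same shape with orange grip, stays in the rack. Origin as for the green one.
- nozzle_white: Another nozzle, same shape with white grip, stays in the rack. Origin as for the green one.
- rack: Fixed wooden nozzle rack, 70 x 230 x 40 mm high, three square 20 mm holes, 32 mm deep, 75 mm apart along its y axis. Origin at the centre of its underside.
- inflator: Fixed blue electric balloon inflator, housing 170 x 150 x 60 mm high. Origin: centre of its underside, on the counter; z up. The quick coupler (steel stem, brass sleeve with red collar) stands upright on its top, exactly on its z axis. It does not yield sideways, and the stem not downwards either.
- mouth_nominal (a point): Fixed mark on the coupler's axis 124 mm above the inflator's origin, NOT the mouth itself: the stem's height is set anew each time and not measured. The mouth's flat rim is 117-131 mm above the origin: find it by touch. Mouth: funnel 24 to 18 mm over the top 3 mm, then an 18 mm bore. Plug fully home = shoulder flange down on the rim (nozzle origin 26 mm below the rim).
- collar_nominal (a point): Fixed mark on the coupler's axis 96 mm above the inflator's origin, NOT measured on the sleeve. The sleeve round the stem: knurled brass band 38 mm diameter, from 2 to 28 mm below the mouth's rim when forward; under it a red collar 58 mm diameter, 8 mm thick (top 28 mm below the rim, so 89-103 mm above the inflator's origin), which fingertips beside the band can push down.
- sleeve (a joint): Sleeve position in m: 0 = forward (up), grows as pulled down; hard stop 0.0145. Spring 8 N forward to 15 N back. Pulled past 0.0125 and let go, an inner catch holds it at about 0.0105. Forward, dogs 9.5 mm below the rim bar the bore. The plug's nose meets the catch in its last 6 mm (5 to 10 N); within 1 mm of home the catch lets go and the sleeve jumps up and locks the plug.
- spool_pink: Pink ribbon spool standing on the counter, 54 mm diameter, 32 mm high; bystander. Origin: centre of underside.
- spool_yellow: Yellow ribbon spool, same size; bystander. Origin: centre of underside.
- pen_cup: Dark steel cup of pens, 72 mm diameter, 100 mm high, pens to 140 mm; bystander. Origin: centre of underside.
There are look-alikes about, which are no part of the job. Leave any blue or purple look-alike of the nozzle_green alone.

How it is judged:
By the outcome, as a careful person would: the job done as asked, in the order asked, and still so for the second after the job is handed in, with the robot touching nothing.
It also fails if it takes over 51 s, if anything falls off the work surface, if the arm or the gripper's body presses on something with over 40 N, if the wrist force passes 120 N, or if a joint passes its speed limit or range.

## Robot

A 6-joint arm with a two-finger parallel gripper is mounted at the origin on the work surface. World frame = base frame: x ahead of the robot, y to its left, z up, the work surface at z = 0. Lengths are in m, angles in rad, forces in N, time in s.
With the tool pointing down it reaches from about 0.35 to 0.875 m from the base axis. Payload 4.2 kg.
Tool frame: the origin (TCP) lies midway between the tips of the shut fingers; the grasp point (between the pads) lies 19 mm behind it; z points along the fingers, y is the line along which they close (so a half turn about z gives the same grasp; the last joint's range is limited). The gripper opens to 85 mm and grips with 20 to 120 N. Pads are 22 mm wide; open, the fingers measure 114 mm over their backs; the gripper's body (76 mm by 85 mm) begins 54 mm behind the grasp point. The pads swing forward as they close: fully open they stand 13 mm farther back than shut.
Start: joints at [1.44, 0.385, 0.008, 0, -1.194, -0.259], TCP at [0.237, 0.578, 0.231] pointing down, gripper open.
Joint ranges: [-3.14, 3.14], [-1.21, 2.06], [-1.07, 1.41], [-3.16, 2.05], [-2.99, -0.16], [-3.1, 3.1]. Speed limits (rad/s): [2.79, 2.79, 3.14, 3.14, 3.14, 3.14].

## Interface

Orientations are given as a unit quaternion [w, x, y, z].
In Python, from bench import ctrl gives the robot as it stands.
- The arm moves only by the tool send_rows, never from a script. Its argument "motion" is a list that holds one entry, the list of rows, each a list of 6 numbers: the shift along the tool's x, y, z in units of 0.04 m (1.0 is 0.04 m), then the turn, a rotation vector about the tool's x, y, z in units of 0.1 rad (1.0 is 0.1 rad). A call has 1 to 20 rows; each row shifts and turns the commanded pose from where the row before left it, along the tool's axes as they then stand; what a row does not reach is not made up. A row lasts 1/10 s, in which the tool goes at most 50 mm and 8.59 degrees, less where a joint would pass 70% of its speed; a pose out of reach is approached as far as the arm can. A call with a number of a shift or a turn outside -1 to 1 is refused whole. A call with a gripper value outside its range is refused whole. "grip" is the closure, from 0 (fully open) to 1 (shut), set as the call begins (left out, the last holds). The fingers move at their own pace and stop on an object; the grip force is fixed at half the most. Time passes only in rows, so rows that do not move let the fingers close. It gives the time, the measured TCP pose, the force, the opening and the grip force at its end, in the units of the state.
- ctrl.get_state(): the state, without advancing time (a new reading comes with each control period).
- ctrl.camera(name): name is "scene" or "top" or "wrist"; returns the picture (400x640x3 uint8, red, green, blue); there is no depth.
- ctrl.camera_info(name): a dict with "K" (3x3 intrinsics, pixels), "rvec" (rotation vector, rad) and "tvec" (3), from world to camera coordinates, as OpenCV has them; the wrist camera has in their place "hand_eye" (4x4, takes a point from camera to tool coordinates, whose origin is the TCP and whose axes are the flange's). Camera axes: x right, y down, z forward; pixel columns grow to the right and rows downward; lengths in m; the calibration is good to about 2 mm. A picture is of the moment at which its call begins: read the wrist's pose just before it. camera_info takes no time and is no camera call.
- ctrl.close_job(): hands the job in; it is judged then, once.
The state is a dict: "time": time; "joints": joint angles; "qvel": joint speeds; "joint_torque": joint torques, N m; "position": TCP position; "orientation": TCP orientation; "contact_force": force on the tool from outside, world axes, zero at the start; "ft_torque": the same for the moment, N m; "grip_width": opening from 0.0 (shut) to 1.0 (fully open); "gripper_force": force on a finger pad.
Only numpy, scipy, OpenCV 4.12 (cv2) and the standard library are available. Lean on these libraries where they do the work, as an engineer would, in place of code of your own. Each camera call takes 0.05 s, during which the arm holds its last target. There are 200 camera calls.

## Working session

There is one attempt and no reset: what is moved stays moved. The work goes in short steps, Python scripts to look and compute and a tool call to move; the robot and the scene stay as the last step left them, time stands still between calls to the robot, and variables do not carry over. Pictures are saved under pics/ and viewed, at most 10 in all, crops included, and the job is handed in when it is done.

Besides the shell and the picture viewer there is one more tool, called after "Request:" as a command line: name --argument value ..., lists and objects as JSON in quotes. send_rows: Moves the arm, as the interface text tells. Shifts and turns lie within -1 to 1; 1 stands for 0.04 m of shift or 0.1 rad of turn. Its arguments: {"type":"object","properties":{"motion":{"type":"array","items":{"type":"array","items":{"type":"array","items":{"type":"number"}}}},"grip":{"type":"number"}},"required":["motion"]}

```bash
mkdir -p pics; ls
python3 - <<'E'
from bench import ctrl
import cv2,numpy as np
for n in ["top","scene"]:
    cv2.imwrite(f"pics/{n}0.png",ctrl.camera(n)[:,:,::-1])
    print(n,ctrl.camera_info(n))
print(ctrl.camera_info("wrist"))
print(ctrl.get_state())
E
```

```text
pics
top {'K': array([[381.6226553 ,   0.        , 321.53204959],
       [  0.        , 381.6226553 , 191.21418969],
       [  0.        ,   0.        ,   1.        ]]), 'rvec': array([ 2.1562138 , -2.11394181,  0.21910883]), 'tvec': array([-0.01932591,  0.56109633,  0.85132627])}
scene {'K': array([[467.0207148 ,   0.        , 328.64224852],
       [  0.        , 467.0207148 , 205.25687892],
       [  0.        ,   0.        ,   1.        ]]), 'rvec': array([ 1.58418233,  2.06647604, -0.76099791]), 'tvec': array([ 0.13142644, -0.33733242,  1.29598008])}
{'K': array([[342.86042128,   0.        , 320.88841323],
       [  0.        , 342.86042128, 202.5035742 ],
       [  0.        ,   0.        ,   1.        ]]), 'hand_eye': array([[ 3.91388852e-04, -9.66160210e-01, -2.57942428e-01,
         6.53908578e-02],
       [ 9.99999402e-01,  6.41670761e-04, -8.86120756e-04,
        -1.38833150e-03],
       [ 1.02164873e-03, -2.57941926e-01,  9.66159883e-01,
        -1.43187006e-01],
       [ 0.00000000e+00,  0.00000000e+00,  0.00000000e+00,
         1.00000000e+00]])}
{'time': 0.1, 'joints': array([ 1.43957607e+00,  3.85509746e-01,  6.75902596e-03, -4.17763914e-04,
       -1.19401876e+00, -2.58596586e-01]), 'qvel': array([ 8.04038707e-04, -1.34558245e-03,  2.89603433e-03, -5.81442645e-04,
        2.31167339e-05,  1.74719821e-03]), 'joint_torque': array([ 4.00524714e-04, -3.93319809e+01,  1.88928187e+01,  4.19789180e+00,
       -2.61488509e-03,  4.88320424e-06]), 'position': array([0.23730389, 0.57763013, 0.23031402]), 'orientation': array([ 9.96934381e-04,  9.81049990e-01, -1.93752179e-01, -1.30969554e-04]), 'contact_force': array([0.06915495, 0.39105041, 0.21151049]), 'ft_torque': array([-0.03188687, -0.02226136,  0.01945925]), 'gripper_force': 0.0, 'grip_width': 0.9967544315958291}
```

View pics/top0.png

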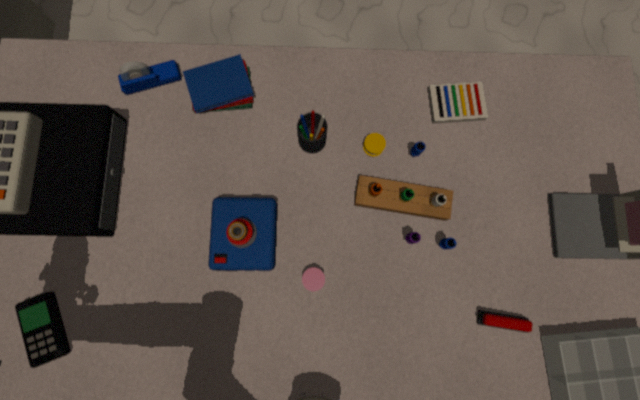

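View pics/scene0.png

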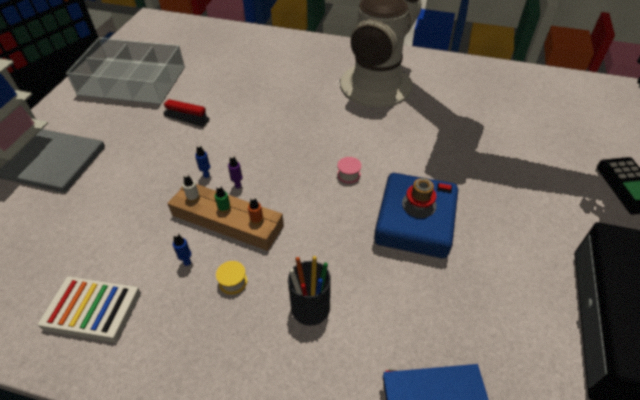

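The top view shows the coupler at about (241,232), the green nozzle in the rack's middle hole at (407,194), pink spool (313,279), yellow spool (375,144), cup (312,130). The scene view shows the coupler at (423,190) and green nozzle at (222,200). I'll enlarge these.

Run:
```python
import cv2,numpy as np
t=cv2.imread("pics/top0.png");s=cv2.imread("pics/scene0.png")
c=lambda im,x,y,w,h:cv2.resize(im[y:y+h,x:x+w],(w*4,h*4),interpolation=cv2.INTER_CUBIC)
A=np.hstack([c(t,205,190,80,70),c(t,350,160,110,70)])
B=np.hstack([c(s,380,165,80,70),c(s,165,165,110,70)])
cv2.imwrite("pics/crop0.png",np.vstack([A,B]))
```

```text
(no output)
```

View pics/crop0.png

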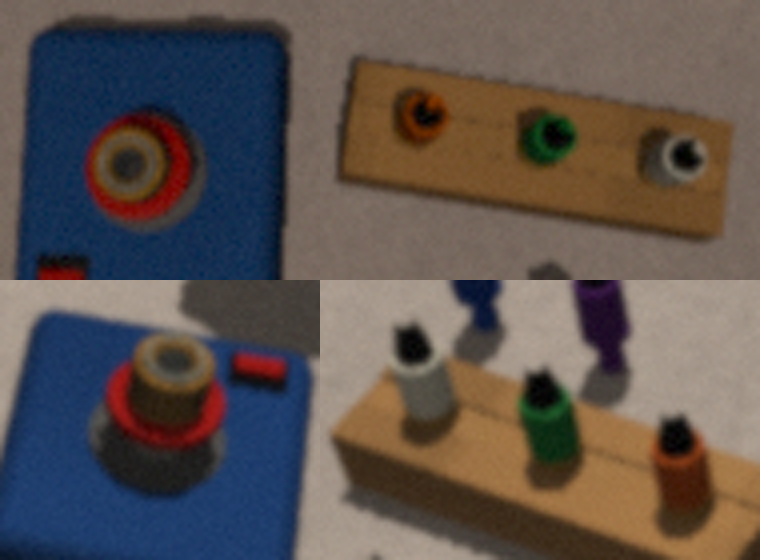

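The crops show the mouth at top (237.2,231) / scene (423.5,183.8), and the green cone's tip at top (409.5,192.8) / scene (220.3,188.8). Rack corners (top view) are (360,174), (356,204.5), (453,190.5) and (449.5,219.5).

```bash
cat > h.py <<'E'
from bench import ctrl
import cv2,numpy as np
from scipy.spatial.transform import Rotation as R
def cam(n):
    i=ctrl.camera_info(n)
    if n!="wrist": return i["K"],cv2.Rodrigues(i["rvec"])[0],np.array(i["tvec"])
    s=ctrl.get_state();w,x,y,z=s["orientation"]
    T=np.eye(4);T[:3,:3]=R.from_quat([x,y,z,w]).as_matrix();T[:3,3]=s["position"]
    M=np.linalg.inv(T@i["hand_eye"]);return i["K"],M[:3,:3],M[:3,3]
def plane(c,uv,z):
    K,r,t=c;d=r.T@np.linalg.inv(K)@[uv[0],uv[1],1];o=-r.T@t
    return o+d*(z-o[2])/d[2]
def tri(c1,p1,c2,p2):
    P=[c[0]@np.c_[c[1],c[2]] for c in (c1,c2)]
    X=cv2.triangulatePoints(P[0],P[1],np.array(p1,float),np.array(p2,float)).ravel();return X[:3]/X[3]
def proj(c,X): 
    v=c[0]@(c[1]@np.array(X)+c[2]);return v[:2]/v[2]
E
python3 - <<'E'
from h import *
np.set_printoptions(precision=4,suppress=True)
t,s=cam("top"),cam("scene")
print("mouth",tri(t,(237.2,231),s,(423.5,183.8)),plane(t,(237.2,231),.124))
print("green",tri(t,(409.5,192.8),s,(220.3,188.8)),plane(t,(409.5,192.8),.106))
for p in [(360,174.2),(355.7,204.5),(453.2,190.5),(449.5,219.5)]: print("rack",plane(t,p,.04))
for n,p,z in [("pink",(313,279),.032),("yellow",(375,144),.032),("cup",(312,133),.1),("purple",(413,237),.09),("blue",(449,242),.09),("blue2",(418,148),.09)]: print(n,plane(t,p,z))
for p in [(213,200),(277,200),(276,268),(210,268)]: print("infl",plane(t,p,.06))
E
```

```text
mouth [0.4589 0.1732 0.1141] [0.4582 0.1706 0.124 ]
green [ 0.5546 -0.207   0.0922] [ 0.552  -0.2035  0.106 ]
rack [ 0.6075 -0.1009  0.04  ]
rack [ 0.5331 -0.0906  0.04  ]
rack [ 0.5723 -0.3268  0.04  ]
rack [ 0.5017 -0.3147  0.04  ]
pink [0.3576 0.0075 0.032 ]
yellow [ 0.6872 -0.1393  0.032 ]
cup [0.6881 0.0171 0.1   ]
purple [ 0.4551 -0.213   0.09  ]
blue [ 0.4455 -0.2933  0.09  ]
blue2 [ 0.6614 -0.2301  0.09  ]
infl [0.5336 0.2432 0.06  ]
infl [0.5368 0.0952 0.06  ]
infl [0.3816 0.0915 0.06  ]
infl [0.3791 0.2392 0.06  ]
```

Request:
send_rows --motion '[[[0.75, 0.61, 0, 0, 0, 0], [0.75, 0.61, 0, 0, 0, 0], [0.75, 0.61, 0, 0, 0, 0], [0.75, 0.61, 0, 0, 0, 0], [0.75, 0.61, 0, 0, 0, 0], [0.75, 0.61, 0, 0, 0, 0], [0.75, 0.61, 0, 0, 0, 0], [0.75, 0.61, 0, 0, 0, 0], [0.75, 0.61, 0, 0, 0, 0], [0.75, 0.61, 0, 0, 0, 0], [0.75, 0.61, 0, 0, 0, 0], [0.75, 0.61, 0, 0, 0, 0], [0, 0, 0, 0, 0, 0], [0, 0, 0, 0, 0, 0]]]' --grip 0.46

```text
time: 1.5
position: [0.4592, 0.1696, 0.2309]
orientation: [0.0, 0.981, -0.195, -0.0]
contact_force: [0.1, 0.4, 0.8]
grip_width: 0.543
gripper_force: 0.0
```

Run:
```python
from h import *
c=cam("wrist");im=ctrl.camera("wrist")[:,:,::-1];cv2.imwrite("pics/w1.png",im)
s=ctrl.get_state();print(s["time"],s["position"],s["orientation"],s["grip_width"],s["joints"])
np.savez("w1.npz",r=c[1],t=c[2],k=c[0])
```

```text
1.55 [0.45901305 0.17038807 0.2310216 ] [ 9.54517940e-05  9.80999349e-01 -1.94010801e-01 -2.76714723e-04] 0.5375146271712218 [ 6.87711081e-01  1.53664070e-01 -3.13800182e-01 -3.43129022e-04
 -1.10383095e+00  4.92741793e-01]
```

View pics/w1.png

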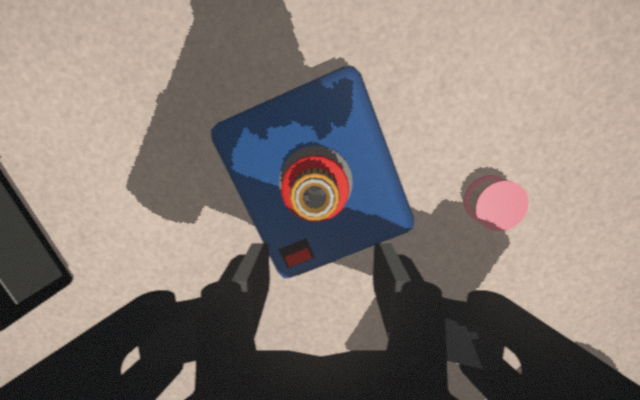

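The wrist view shows the coupler's mouth at about (316,196), with the red collar around (316,188), nicely between the fingers' planes.

Run:
```python
from h import *
d=np.load("w1.npz");c=(d["k"],d["r"],d["t"])
im=cv2.imread("pics/w1.png");h=cv2.cvtColor(im,cv2.COLOR_BGR2HSV)
m=((h[...,0]<8)|(h[...,0]>172))&(h[...,1]>150)&(h[...,2]>60)
m=m.astype(np.uint8)*255;m[:150]=0;m[230:]=0;m[:,:270]=0;m[:,365:]=0
p=cv2.findNonZero(m);(x,y),r=cv2.minEnclosingCircle(p);e=cv2.fitEllipse(cv2.convexHull(p));print((x,y),r,e)
print("collar",plane(c,e[0],.096),"mouth",plane(c,(316,196),.124),plane(c,(316,196),.117),tri(cam("top"),(237.2,231),c,(316,196)))
cv2.imwrite("pics/w1c.png",cv2.resize(im[140:240,260:370],None,fx=5,fy=5,interpolation=cv2.INTER_CUBIC))
```

```text
(314.4410400390625, 188.51004028320312) 33.75442886352539 ((314.5897216796875, 188.15940856933594), (65.84678649902344, 67.2748031616211), 104.28300476074219)
collar [0.46494376 0.1746531  0.096     ] mouth [0.46454993 0.17311499 0.124     ] [0.46298965 0.17387446 0.117     ] [0.45979097 0.17517252 0.10219078]
```

View pics/w1c.png

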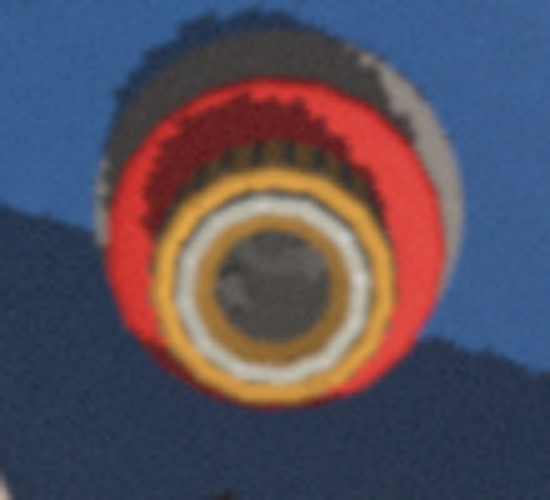

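The crop shows the mouth ring's centre at about (314.3,196.7); the axis is near (0.463,0.174). I'll move closer and check again.

Request:
send_rows --motion '[[[0.03, -0.06, 0.6, 0, 0, 0], [0.03, -0.06, 0.6, 0, 0, 0], [0, 0, 0.5, 0, 0, 0], [0, 0, 0, 0, 0, 0], [0, 0, 0, 0, 0, 0], [0, 0, 0, 0, 0, 0]]]'

```text
time: 2.15
position: [0.4638, 0.175, 0.1646]
orientation: [-0.001, 0.981, -0.193, 0.001]
contact_force: [0.5, -0.8, -0.1]
grip_width: 0.538
gripper_force: 0.0
```

Run:
```python
from h import *
c=cam("wrist");im=ctrl.camera("wrist")[:,:,::-1]
s=ctrl.get_state();print(s["time"],s["position"],s["orientation"],s["grip_width"])
d=np.load("w1.npz");c0=(d["k"],d["r"],d["t"])
print("old mouth",plane(c0,(314.2,196.7),.12))
np.savez("w2.npz",r=c[1],t=c[2],k=c[0])
cv2.imwrite("pics/w2.png",im)
cv2.imwrite("pics/w2c.png",cv2.resize(im[130:330,200:440],None,fx=3,fy=3,interpolation=cv2.INTER_CUBIC))
```

```text
2.2 [0.46382305 0.17486937 0.16465399] [-9.50083794e-04  9.81163707e-01 -1.93173280e-01  9.80436665e-04] 0.540159819451488
old mouth [0.46367472 0.17503163 0.12      ]
```

View pics/w2c.png

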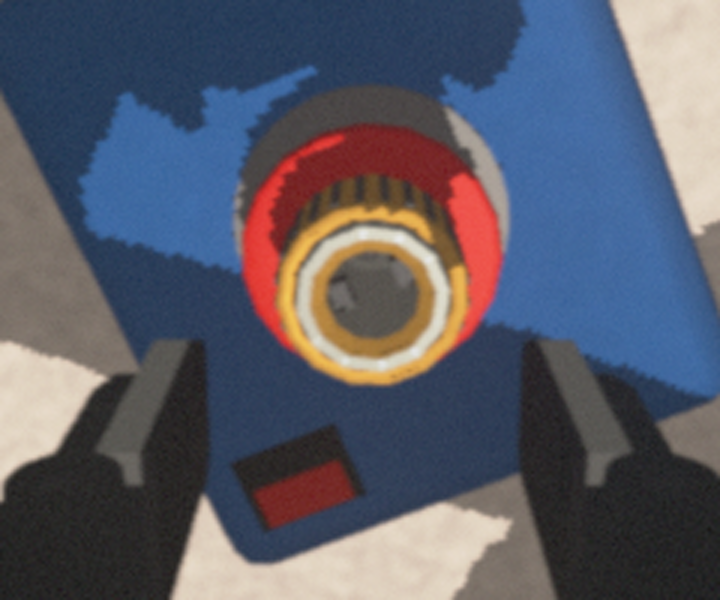

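The crop shows the mouth centre at (374,297), i.e. full-image (324.4,228.7); pad inner edges at 205 and 522 (mid 363.5), so the coupler lies about 2 mm toward tool +y.

Run:
```python
from h import *
a=np.load("w1.npz");b=np.load("w2.npz");A=(a["k"],a["r"],a["t"]);B=(b["k"],b["r"],b["t"])
X=tri(A,(314.3,196.7),B,(324.4,228.7));print("tri",X)
for z in(.114,.12,.126):print(plane(B,(324.4,228.7),z))
Y=plane(B,(324.4,228.7),.12);s=ctrl.get_state();w,x,y,z=s["orientation"]
print((R.from_quat([x,y,z,w]).inv().apply(Y-s["position"])))
print("pads mid px ->proj of axis pt at tip z", proj(B,s["position"]), proj(B,s["position"]+[0,0,.006]))
```

```text
tri [0.46431444 0.17451194 0.12303803]
[0.46136169 0.17553706 0.114     ]
[0.46331683 0.17478835 0.12      ]
[0.46527196 0.17403963 0.126     ]
[-0.00050725  0.00036704  0.04465255]
pads mid px ->proj of axis pt at tip z [324.49358665 260.38550713] [324.59216971 266.16683884]
```

Run:
```python
from h import *
b=np.load("w2.npz");B=(b["k"],b["r"],b["t"])
s=ctrl.get_state();w,x,y,z=s["orientation"];q=R.from_quat([x,y,z,w])
for zz in(-.002,-.005,-.008):
  print(zz,[proj(B,s["position"]+q.apply([.011,yy,zz])) for yy in(-.023,.023)])
print("seen",[200+205/3,130+340/3],[200+522/3,130+340/3])
```

```text
-0.002 [array([272.1795179, 239.1162609]), array([377.0730042 , 239.21307668])]
-0.005 [array([271.21686172, 241.63533847]), array([378.17210965, 241.73449848])]
-0.008 [array([270.21560697, 244.25542072]), array([379.3152926 , 244.35703701])]
seen [268.3333333333333, 243.33333333333331] [374.0, 243.33333333333331]
```

Request:
send_rows --motion '[[[0, 0.05, 0.4, 0, 0, 0], [0, 0, 0.4, 0, 0, 0], [0, 0, 0.4, 0, 0, 0], [0, 0, 0.2, 0, 0, 0], [0, 0, 0, 0, 0, 0]]]'

```text
time: 2.7
position: [0.4628, 0.1725, 0.1073]
orientation: [-0.0, 0.981, -0.194, 0.0]
contact_force: [0.4, 0.6, -1.1]
grip_width: 0.54
gripper_force: 0.5
```

Request:
send_rows --motion '[[[0, 0, 0.1, 0, 0, 0], [0, 0, 0.1, 0, 0, 0], [0, 0, 0, 0, 0, 0]]]'

```text
time: 3.0
position: [0.4629, 0.1725, 0.0995]
orientation: [-0.0, 0.981, -0.194, 0.0]
contact_force: [0.4, 0.7, -0.1]
grip_width: 0.544
gripper_force: 0.6
```

Request:
send_rows --motion '[[[0, 0, 0.1, 0, 0, 0], [0, 0, 0, 0, 0, 0], [0, 0, 0, 0, 0, 0]]]'

```text
time: 3.3
position: [0.4627, 0.1724, 0.0954]
orientation: [-0.0, 0.981, -0.194, 0.0]
contact_force: [0.8, 0.8, -0.0]
grip_width: 0.537
gripper_force: 0.8
```

Request:
send_rows --motion '[[[0, 0, 0.1, 0, 0, 0], [0, 0, 0, 0, 0, 0], [0, 0, 0, 0, 0, 0]]]'

```text
time: 3.6
position: [0.4626, 0.1723, 0.0912]
orientation: [-0.0, 0.981, -0.194, 0.0]
contact_force: [0.4, 1.5, 0.3]
grip_width: 0.541
gripper_force: 1.0
```

Request:
send_rows --motion '[[[0, 0, 0.1, 0, 0, 0], [0, 0, 0, 0, 0, 0], [0, 0, 0, 0, 0, 0]]]'

```text
time: 3.9
position: [0.4629, 0.1724, 0.0879]
orientation: [-0.0, 0.981, -0.193, 0.0]
contact_force: [0.7, 0.9, 5.5]
grip_width: 0.538
gripper_force: 3.2
```

Request:
send_rows --motion '[[[0, 0, 0.05, 0, 0, 0], [0, 0, 0, 0, 0, 0], [0, 0, 0, 0, 0, 0]]]'

```text
time: 4.2
position: [0.4629, 0.1724, 0.0862]
orientation: [-0.0, 0.981, -0.193, 0.001]
contact_force: [-1.8, 2.0, 6.6]
grip_width: 0.538
gripper_force: 4.0
```

Request:
send_rows --motion '[[[0, 0, 0.1, 0, 0, 0], [0, 0, 0, 0, 0, 0], [0, 0, 0, 0, 0, 0]]]'

```text
time: 4.5
position: [0.4629, 0.1724, 0.0824]
orientation: [-0.0, 0.981, -0.193, 0.001]
contact_force: [-1.5, 1.1, 7.4]
grip_width: 0.542
gripper_force: 4.6
```

Request:
send_rows --motion '[[[0, 0, 0.1, 0, 0, 0], [0, 0, 0, 0, 0, 0], [0, 0, 0, 0, 0, 0]]]'

```text
time: 4.8
position: [0.463, 0.1724, 0.0786]
orientation: [-0.0, 0.981, -0.193, 0.001]
contact_force: [-1.7, 0.6, 9.3]
grip_width: 0.542
gripper_force: 5.7
```

Request:
send_rows --motion '[[[0, 0, 0.05, 0, 0, 0], [0, 0, 0, 0, 0, 0], [0, 0, 0, 0, 0, 0]]]'

```text
time: 5.1
position: [0.463, 0.1724, 0.077]
orientation: [-0.0, 0.981, -0.193, 0.001]
contact_force: [-3.1, 0.2, 13.6]
grip_width: 0.543
gripper_force: 7.2
```

Request:
send_rows --motion '[[[0, 0, 0.03, 0, 0, 0], [0, 0, 0, 0, 0, 0], [0, 0, 0, 0, 0, 0]]]'

```text
time: 5.4
position: [0.463, 0.1724, 0.0759]
orientation: [-0.0, 0.981, -0.193, 0.001]
contact_force: [-3.5, 0.9, 13.6]
grip_width: 0.544
gripper_force: 7.4
```

Request:
send_rows --motion '[[[0, 0, 0.02, 0, 0, 0], [0, 0, 0, 0, 0, 0], [0, 0, 0, 0, 0, 0]]]'

```text
time: 5.7
position: [0.463, 0.1724, 0.0752]
orientation: [-0.0, 0.981, -0.193, 0.001]
contact_force: [-2.8, 0.6, 13.7]
grip_width: 0.543
gripper_force: 7.6
```

Request:
send_rows --motion '[[[0, 0, 0.02, 0, 0, 0], [0, 0, 0, 0, 0, 0], [0, 0, 0, 0, 0, 0]]]'

```text
time: 6.0
position: [0.463, 0.1724, 0.0748]
orientation: [-0.0, 0.981, -0.193, 0.001]
contact_force: [-4.2, 0.4, 16.8]
grip_width: 0.538
gripper_force: 8.7
```

Request:
send_rows --motion '[[[0, 0, 0.02, 0, 0, 0], [0, 0, 0, 0, 0, 0], [0, 0, 0, 0, 0, 0]]]'

```text
time: 6.3
position: [0.4631, 0.1724, 0.0747]
orientation: [-0.0, 0.981, -0.193, 0.001]
contact_force: [-6.2, 0.7, 21.5]
grip_width: 0.54
gripper_force: 11.3
```

Request:
send_rows --motion '[[[0, 0, 0.02, 0, 0, 0], [0, 0, 0, 0, 0, 0], [0, 0, 0, 0, 0, 0]]]'

```text
time: 6.6
position: [0.4631, 0.1725, 0.0746]
orientation: [-0.0, 0.981, -0.193, 0.001]
contact_force: [-7.0, 1.1, 27.2]
grip_width: 0.544
gripper_force: 13.8
```

Request:
send_rows --motion '[[[0, 0, -0.1, 0, 0, 0], [0, 0, -0.1, 0, 0, 0], [0, 0, -0.1, 0, 0, 0], [0, 0, -0.4, 0, 0, 0], [0, 0, -0.8, 0, 0, 0], [0, 0, -0.75, 0, 0, 0], [0, 0, 0, 0, 0, 0], [0, 0, 0, 0, 0, 0]]]'

```text
time: 7.4
position: [0.4618, 0.1716, 0.1606]
orientation: [0.0, 0.981, -0.194, -0.001]
contact_force: [0.4, -0.9, -0.8]
grip_width: 0.539
gripper_force: 0.0
```

Run:
```python
from h import *
c=cam("wrist");im=ctrl.camera("wrist")[:,:,::-1]
s=ctrl.get_state();print(s["time"],s["position"],s["contact_force"])
np.savez("w3.npz",r=c[1],t=c[2],k=c[0])
cv2.imwrite("pics/w3c.png",cv2.resize(im[130:330,200:440],None,fx=3,fy=3,interpolation=cv2.INTER_CUBIC))
```

```text
7.45 [0.4613987  0.17135915 0.15981303] [-0.47646023 -0.28576553 -0.71777217]
```

View pics/w3c.png

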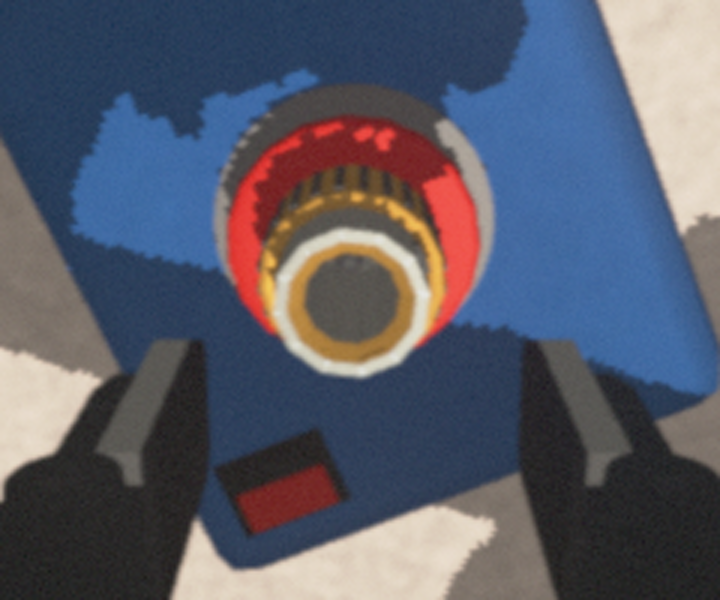

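The crop shows the sleeve held back (steel stem bare, the dogs gone from the bore); mouth centre at (353,303), i.e. full-image (317.3,230.7). Now I'll get the coupler axis from this and plan the move to the nozzle.

Run:
```python
from h import *
b=np.load("w3.npz");B=(b["k"],b["r"],b["t"]);s=ctrl.get_state();w,x,y,z=s["orientation"];q=R.from_quat([x,y,z,w])
for zz in(.118,.122,.126):
  Y=plane(B,(317.3,230.7),zz);v=q.inv().apply(Y-s["position"]);v[1]+=.0017;print(zz,Y,v,s["position"]+q.apply(v))
g=np.array([.5535,-.2075,.16]);print(q.inv().apply(g-s["position"]),s["joints"])
```

```text
0.118 [0.46222034 0.17529931 0.118     ] [-0.00065888 -0.0023559   0.04180484] [0.4615734  0.17372722 0.11800405]
0.122 [0.46352838 0.17471283 0.122     ] [ 0.0007662  -0.00230181  0.0378022 ] [0.46288143 0.17314074 0.12200405]
0.126 [0.46483641 0.17412635 0.126     ] [ 0.00219127 -0.00224771  0.03379955] [0.46418947 0.17255426 0.12600405]
[2.29348974e-01 3.15302992e-01 1.20679481e-04] [ 6.85900811e-01  2.30438021e-01 -4.12722710e-01 -7.11087696e-04
 -9.30647955e-01  4.94922035e-01]
```

Request:
send_rows --motion '[[[0.57, 0.79, -0.2, 0, 0, 0], [0.57, 0.79, -0.2, 0, 0, 0], [0.57, 0.79, -0.1, 0, 0, 0], [0.57, 0.79, 0, 0, 0, 0], [0.57, 0.79, 0, 0, 0, 0], [0.57, 0.79, 0, 0, 0, 0], [0.57, 0.79, 0, 0, 0, 0], [0.57, 0.79, 0, 0, 0, 0], [0.57, 0.79, 0, 0, 0, 0], [0.57, 0.79, 0, 0, 0, 0], [0, 0, 0, 0, 0, 0], [0, 0, 0, 0, 0, 0], [0, 0, 0, 0, 0, 0], [0, 0, 0, 0, 0, 0]]]'

```text
time: 8.85
position: [0.5529, -0.2057, 0.1805]
orientation: [-0.0, 0.981, -0.193, -0.001]
contact_force: [1.1, 0.1, -0.4]
grip_width: 0.538
gripper_force: 0.0
```

Run:
```python
from h import *
c=cam("wrist");im=ctrl.camera("wrist")[:,:,::-1]
s=ctrl.get_state();print(s["time"],s["position"],s["orientation"])
np.savez("w4.npz",r=c[1],t=c[2],k=c[0])
cv2.imwrite("pics/w4.png",im[:,60:580])
```

```text
8.9 [ 0.55307483 -0.20570416  0.18079592] [-3.13579932e-05  9.81219072e-01 -1.92896473e-01 -2.88014676e-04]
```

View pics/w4.png

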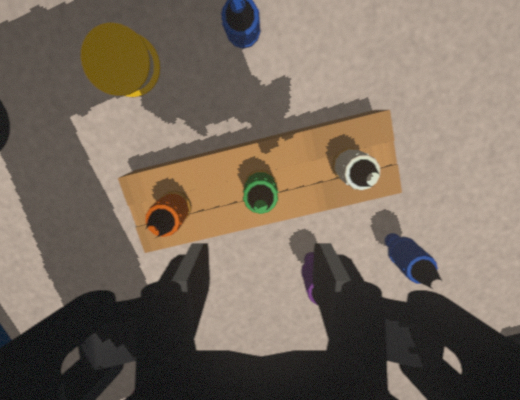

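The picture shows the green nozzle's grip top at about (321.5,194) and cone tip at (322,201) in full-image pixels, centred between the pads; orange and white are clear of the fingers.

Run:
```python
from h import *
b=np.load("w4.npz");B=(b["k"],b["r"],b["t"]);s=ctrl.get_state();w,x,y,z=s["orientation"];q=R.from_quat([x,y,z,w])
im=cv2.imread("pics/w4.png");h=cv2.cvtColor(im,cv2.COLOR_BGR2HSV)
m=((h[...,0]>45)&(h[...,0]<85)&(h[...,1]>100)).astype(np.uint8);m[:150]=0;m[230:]=0;m[:,:230]=0;m[:,290:]=0
print(cv2.boundingRect(m))
for p,zz in(((322,201),.104),((321.5,193.5),.082)):
  Y=plane(B,p,zz);v=q.inv().apply(Y-s["position"]);v[1]+=.0018;print(zz,v,s["position"]+q.apply(v))
```

```text
(243, 173, 35, 40)
0.104 [0.00759123 0.00103134 0.07679151] [ 0.55966825 -0.20951913  0.10400009]
0.082 [0.00742735 0.00071892 0.0987916 ] [ 0.55962266 -0.20916412  0.08200009]
```

Request:
send_rows --motion '[[[0.19, 0.02, 0.4, 0, 0, 0], [0, 0, 0.6, 0, 0, 0], [0, 0, 0.6, 0, 0, 0], [0, 0, 0.6, 0, 0, 0], [0, 0, 0.5, 0, 0, 0], [0, 0, 0.3, 0, 0, 0], [0, 0, 0.2, 0, 0, 0], [0, 0, 0.1, 0, 0, 0], [0, 0, 0, 0, 0, 0], [0, 0, 0, 0, 0, 0]]]'

```text
time: 9.9
position: [0.5607, -0.2105, 0.0497]
orientation: [-0.0, 0.981, -0.194, 0.001]
contact_force: [0.1, 0.7, 0.1]
grip_width: 0.541
gripper_force: 0.0
```

Request:
send_rows --motion '[[[0, 0, 0, 0, 0, 0], [0, 0, 0, 0, 0, 0], [0, 0, 0, 0, 0, 0], [0, 0, 0, 0, 0, 0], [0, 0, 0, 0, 0, 0], [0, 0, 0, 0, 0, 0], [0, 0, 0, 0, 0, 0], [0, 0, 0, 0, 0, 0]]]' --grip 1

```text
time: 10.7
position: [0.5607, -0.2106, 0.05]
orientation: [0.0, 0.981, -0.193, 0.001]
contact_force: [-1.2, 1.1, 5.4]
grip_width: 0.288
gripper_force: 58.8
```

Request:
send_rows --motion '[[[0, 0, -0.1, 0, 0, 0], [0, 0, -0.3, 0, 0, 0], [0, 0, -0.4, 0, 0, 0], [0, 0, -0.6, 0, 0, 0], [0, 0, -0.8, 0, 0, 0], [0, 0, -0.8, 0, 0, 0], [0, 0, -0.6, 0, 0, 0], [0, 0, -0.2, 0, 0, 0], [0, 0, 0, 0, 0, 0], [0, 0, 0, 0, 0, 0]]]'

```text
time: 11.7
position: [0.5589, -0.2101, 0.1993]
orientation: [-0.0, 0.981, -0.194, -0.002]
contact_force: [0.4, -0.3, -2.4]
grip_width: 0.293
gripper_force: 59.1
```

Run:
```python
from h import *
s=ctrl.get_state();w,x,y,z=s["orientation"];q=R.from_quat([x,y,z,w])
print(s["time"],s["position"],s["orientation"],s["contact_force"],s["ft_torque"],s["grip_width"])
print(q.inv().apply(np.array([.4628,.1732,.2])-s["position"])/.04)
```

```text
11.7 [ 0.55893932 -0.21007681  0.19931779] [-2.65605320e-04  9.81023951e-01 -1.93880069e-01 -1.56703043e-03] [ 0.41272597 -0.29829338 -2.40298291] [ 0.01521855 -0.02097786 -0.0183891 ] 0.2931768810558763
[-5.86780756e+00 -7.94726701e+00  9.02697450e-04]
```

Request:
send_rows --motion '[[[-0.3, -0.4, 0, 0, 0, 0], [-0.6, -0.8, 0, 0, 0, 0], [-0.6, -0.8, 0, 0, 0, 0], [-0.6, -0.8, 0, 0, 0, 0], [-0.6, -0.8, 0, 0, 0, 0], [-0.6, -0.8, 0, 0, 0, 0], [-0.6, -0.8, 0, 0, 0, 0], [-0.6, -0.8, 0, 0, 0, 0], [-0.6, -0.8, 0, 0, 0, 0], [-0.47, -0.75, 0, 0, 0, 0], [-0.3, -0.4, 0, 0, 0, 0], [0, 0, 0, 0, 0, 0], [0, 0, 0, 0, 0, 0], [0, 0, 0, 0, 0, 0]]]'

```text
time: 13.1
position: [0.4633, 0.1719, 0.2]
orientation: [0.001, 0.981, -0.194, -0.001]
contact_force: [-0.1, -0.8, -0.7]
grip_width: 0.293
gripper_force: 59.2
```

Run:
```python
from h import *
c=cam("wrist");im=ctrl.camera("wrist")[:,:,::-1];t=ctrl.camera("scene")[:,:,::-1]
s=ctrl.get_state();print(s["time"],s["position"],s["orientation"],s["contact_force"])
np.savez("w5.npz",r=c[1],t=c[2],k=c[0])
f=lambda a,k:cv2.resize(a,None,fx=k,fy=k,interpolation=cv2.INTER_CUBIC)
cv2.imwrite("pics/w5.png",im)
cv2.imwrite("pics/w5c.png",np.hstack([f(im[130:330,240:400],3)[:480],f(t[100:220,370:450],4)]))
```

```text
13.2 [0.46366945 0.17189307 0.20048992] [ 4.21829015e-04  9.80920398e-01 -1.94409031e-01 -3.50318448e-04] [ 0.09538608 -0.01818078 -2.40250836]
```

View pics/w5c.png

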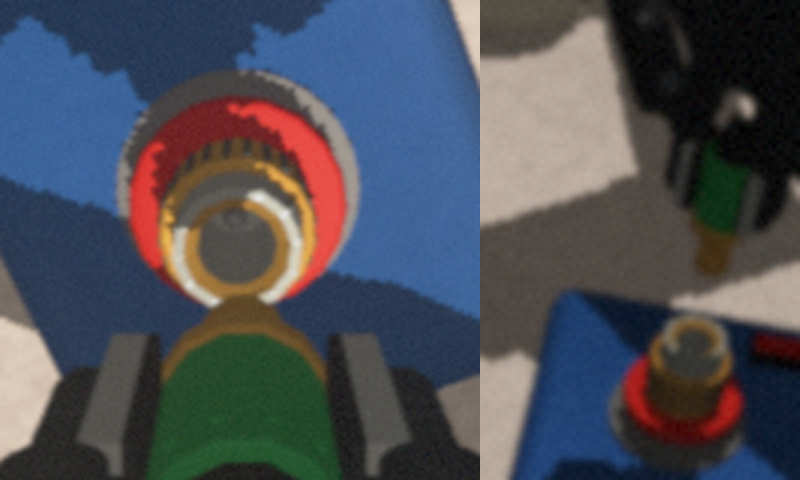

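The crop shows the nozzle hanging straight (in the scene view too), the plug's far edge at crop (243,297) → full (321,229), the mouth at crop (239,245) → full (319.7,211.7).

Run:
```python
from h import *
b=np.load("w5.npz");B=(b["k"],b["r"],b["t"]);s=ctrl.get_state();w,x,y,z=s["orientation"];q=R.from_quat([x,y,z,w]);p=s["position"]
print("plug front pred",[proj(B,p+q.apply([xx,-.0015,.036])) for xx in(.006,.008,.01)],"flange front z.007",proj(B,p+q.apply([.014,0,.004])),proj(B,p+q.apply([.013,0,.004])))
for zz in(.119,.122,.125):
  v=q.inv().apply(plane(B,(319.7,211.7),zz)-p);v[1]+=.0016;print(zz,v/.04,v)
```

```text
plug front pred [array([320.76012216, 222.46785463]), array([320.76319029, 218.98766036]), array([320.7662754 , 215.48820378])] flange front z.007 [324.06512239 227.92893338] [324.05776285 230.02108745]
0.119 [-0.03350127 -0.01589249  2.03721277] [-0.00134005 -0.0006357   0.08148851]
0.122 [-0.01125251 -0.01563769  1.96220133] [-0.0004501  -0.00062551  0.07848805]
0.125 [ 0.01099625 -0.01538289  1.88718989] [ 0.00043985 -0.00061532  0.0754876 ]
```

Run:
```python
from h import *
im=cv2.imread("pics/w5.png").astype(int)
print("col321 BGR",[(v,*im[v,319:324].mean(0).astype(int)) for v in range(190,262,3)])
t=ctrl.camera("scene")[:,:,::-1];cv2.imwrite("pics/s5.png",t)
s=ctrl.get_state();p=s["position"];w,x,y,z=s["orientation"];q=R.from_quat([x,y,z,w]);S=cam("scene");print(p)
for r in [.118,.122,.126]:
  m=plane(S,(423.25,183.75),r);print("scene mouth",m)
for v in(165,166,167): 
  n=plane(S,(428,v),p[2]-.036);print("plug",n,"tool rel",q.inv().apply(n-p),"mouth-plug",q.inv().apply(plane(S,(423.25,183.75),.122)-n))
h=cv2.cvtColor(t.astype(np.uint8),cv2.COLOR_BGR2HSV)
g=((h[...,0]>40)&(h[...,0]<85)&(h[...,1]>100)).astype(np.uint8);g[:100]=0;g[180:]=0;g[:,:400]=0;g[:,460:]=0;print("green",cv2.boundingRect(g))
b=((h[...,0]>8)&(h[...,0]<30)&(h[...,1]>80)).astype(np.uint8);b[:150]=0;b[172:]=0;b[:,:415]=0;b[:,445:]=0;print("brass",cv2.boundingRect(b))
print("pred plug bottom",proj(S,p-[0,0,.036]),"grip bottom",proj(S,p-[0,0,.004]))
```

```text
col321 BGR [(190, np.int64(75), np.int64(79), np.int64(82)), (193, np.int64(91), np.int64(96), np.int64(99)), (196, np.int64(91), np.int64(111), np.int64(128)), (199, np.int64(60), np.int64(97), np.int64(127)), (202, np.int64(77), np.int64(81), np.int64(85)), (205, np.int64(83), np.int64(87), np.int64(89)), (208, np.int64(74), np.int64(79), np.int64(82)), (211, np.int64(74), np.int64(78), np.int64(80)), (214, np.int64(72), np.int64(78), np.int64(80)), (217, np.int64(74), np.int64(78), np.int64(81)), (220, np.int64(73), np.int64(78), np.int64(81)), (223, np.int64(72), np.int64(82), np.int64(89)), (226, np.int64(57), np.int64(113), np.int64(151)), (229, np.int64(43), np.int64(74), np.int64(97)), (232, np.int64(40), np.int64(70), np.int64(94)), (235, np.int64(42), np.int64(72), np.int64(94)), (238, np.int64(45), np.int64(82), np.int64(108)), (241, np.int64(44), np.int64(79), np.int64(71)), (244, np.int64(42), np.int64(73), np.int64(36)), (247, np.int64(40), np.int64(73), np.int64(35)), (250, np.int64(42), np.int64(75), np.int64(38)), (253, np.int64(42), np.int64(74), np.int64(37)), (256, np.int64(42), np.int64(74), np.int64(36)), (259, np.int64(42), np.int64(74), np.int64(37))]
[0.46374177 0.17200186 0.20066175]
scene mouth [0.46254696 0.17305467 0.118     ]
scene mouth [0.46647668 0.17293747 0.122     ]
scene mouth [0.47040639 0.17282027 0.126     ]
plug [0.45911013 0.1739233  0.16466175] tool rel [-5.00270935e-03 -3.01009882e-05  3.60016118e-02] mouth-plug [ 0.00719957 -0.00192222  0.04265834]
plug [0.46170963 0.17424614 0.16466175] tool rel [-0.00272281 -0.00131994  0.03600015] mouth-plug [ 0.00491967 -0.00063237  0.04265981]
plug [0.46429886 0.17456771 0.16466175] tool rel [-0.00045192 -0.00260469  0.03599868] mouth-plug [0.00264878 0.00065237 0.04266127]
green (406, 100, 54, 58)
brass (422, 154, 19, 16)
pred plug bottom [426.62755885 166.53097839] grip bottom [429.57966973 153.62097172]
```

Request:
send_rows --motion '[[[0.05, -0.01, 0.2, 0, 0, 0], [0.06, 0, 0.3, 0, 0, 0], [0, 0, 0.2, 0, 0, 0], [0, 0, 0.05, 0, 0, 0], [0, 0, 0, 0, 0, 0], [0, 0, 0, 0, 0, 0], [0, 0, 0, 0, 0, 0], [0, 0, 0, 0, 0, 0]]]'

```text
time: 14.05
position: [0.4681, 0.1719, 0.1713]
orientation: [-0.0, 0.981, -0.194, 0.0]
contact_force: [0.2, -0.1, -2.3]
grip_width: 0.287
gripper_force: 59.2
```

Run:
```python
from h import *
c=cam("wrist");im=ctrl.camera("wrist")[:,:,::-1];t=ctrl.camera("scene")[:,:,::-1]
s=ctrl.get_state();p=s["position"];w,x,y,z=s["orientation"];q=R.from_quat([x,y,z,w]);print(s["time"],p,s["contact_force"])
np.savez("w6.npz",r=c[1],t=c[2],k=c[0]);cv2.imwrite("pics/w6.png",im);cv2.imwrite("pics/s6.png",t)
f=lambda a,k:cv2.resize(a,None,fx=k,fy=k,interpolation=cv2.INTER_CUBIC)
cv2.imwrite("pics/w6c.png",np.hstack([f(im[150:270,265:375],4),f(t[115:211,388:458],5)]))
th=np.linspace(0,2*np.pi,200)
def box(c,r,X):
  a=np.array([proj(c,np.array(X)+[r*np.cos(k),r*np.sin(k),0]) for k in th]);return a.min(0).round(1),a.max(0).round(1)
for n,cc in(("w",c),("s",cam("scene"))):
  print(n,"plug bottom r8",box(cc,.008,p-[0,0,.036]),"r12 mouth under TCP z.123",box(cc,.012,[p[0],p[1],.123]))
```

```text
14.15 [0.46799079 0.17176588 0.17120398] [ 0.41655527 -0.14442738 -1.00370515]
w plug bottom r8 (array([309.5, 219.4]), array([338.4, 246.6])) r12 mouth under TCP z.123 (array([303.4, 206.4]), array([344.2, 245.1]))
s plug bottom r8 (array([419.3, 176.3]), array([428. , 182.5])) r12 mouth under TCP z.123 (array([416.2, 179.2]), array([429. , 188.5]))
```

View pics/w6c.png

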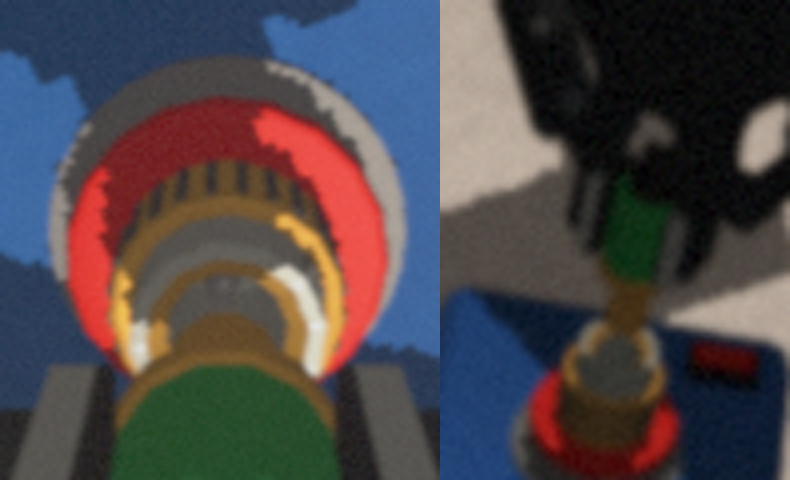

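Last view: in the wrist crop the plug (centre 229, far edge 315) sits over the funnel (centre 227, far edge 262), i.e. aligned within about 1 mm by the projections. Now I'll descend by feel.

Request:
send_rows --motion '[[[0, 0, 0.1, 0, 0, 0], [0, 0, 0.1, 0, 0, 0], [0, 0, 0, 0, 0, 0], [0, 0, 0, 0, 0, 0]]]'

```text
time: 14.55
position: [0.4678, 0.1716, 0.1627]
orientation: [0.0, 0.981, -0.194, -0.0]
contact_force: [-0.5, -0.0, -0.8]
grip_width: 0.289
gripper_force: 59.2
```

Request:
send_rows --motion '[[[0, 0, 0.05, 0, 0, 0], [0, 0, 0.05, 0, 0, 0], [0, 0, 0, 0, 0, 0]]]'

```text
time: 14.85
position: [0.4677, 0.1715, 0.1586]
orientation: [0.0, 0.981, -0.194, -0.0]
contact_force: [0.1, -0.7, -1.3]
grip_width: 0.287
gripper_force: 59.2
```

Request:
send_rows --motion '[[[0, 0, 0.05, 0, 0, 0], [0, 0, 0, 0, 0, 0], [0, 0, 0, 0, 0, 0]]]'

```text
time: 15.15
position: [0.4679, 0.1716, 0.1569]
orientation: [0.0, 0.981, -0.194, -0.0]
contact_force: [-0.2, -0.0, -1.5]
grip_width: 0.287
gripper_force: 59.2
```

Plug bottom at about 0.121 with no contact; continuing in 2 mm steps.

Request:
send_rows --motion '[[[0, 0, 0.05, 0, 0, 0], [0, 0, 0, 0, 0, 0], [0, 0, 0, 0, 0, 0]]]'

```text
time: 15.45
position: [0.4679, 0.1716, 0.1548]
orientation: [0.0, 0.981, -0.194, -0.0]
contact_force: [-0.2, 0.7, -1.6]
grip_width: 0.285
gripper_force: 59.2
```

Request:
send_rows --motion '[[[0, 0, 0.05, 0, 0, 0], [0, 0, 0, 0, 0, 0], [0, 0, 0, 0, 0, 0]]]'

```text
time: 15.75
position: [0.4678, 0.1717, 0.1528]
orientation: [0.0, 0.981, -0.194, -0.0]
contact_force: [-0.4, -0.5, -1.8]
grip_width: 0.287
gripper_force: 59.2
```

Request:
send_rows --motion '[[[0, 0, 0.05, 0, 0, 0], [0, 0, 0, 0, 0, 0], [0, 0, 0, 0, 0, 0]]]'

```text
time: 16.05
position: [0.4675, 0.1717, 0.1507]
orientation: [0.0, 0.981, -0.194, -0.0]
contact_force: [-2.4, 1.3, -0.6]
grip_width: 0.286
gripper_force: 59.4
```

Request:
send_rows --motion '[[[-0.025, 0, 0.02, 0, 0, 0], [0, 0, 0, 0, 0, 0], [0, 0, 0, 0, 0, 0]]]'

```text
time: 16.35
position: [0.4671, 0.172, 0.15]
orientation: [0.0, 0.981, -0.194, 0.0]
contact_force: [0.5, -0.2, -1.7]
grip_width: 0.293
gripper_force: 59.4
```

Request:
send_rows --motion '[[[0, 0, 0.03, 0, 0, 0], [0, 0, 0, 0, 0, 0], [0, 0, 0, 0, 0, 0]]]'

```text
time: 16.65
position: [0.4671, 0.172, 0.1488]
orientation: [0.0, 0.981, -0.194, 0.0]
contact_force: [-0.3, -0.1, -2.0]
grip_width: 0.283
gripper_force: 59.4
```

Request:
send_rows --motion '[[[0, 0, 0.05, 0, 0, 0], [0, 0, 0, 0, 0, 0], [0, 0, 0, 0, 0, 0]]]'

```text
time: 16.95
position: [0.467, 0.172, 0.1468]
orientation: [0.0, 0.981, -0.194, -0.0]
contact_force: [-0.1, 0.1, -2.0]
grip_width: 0.284
gripper_force: 59.4
```

Request:
send_rows --motion '[[[0, 0, 0.05, 0, 0, 0], [0, 0, 0, 0, 0, 0], [0, 0, 0, 0, 0, 0]]]'

```text
time: 17.25
position: [0.467, 0.172, 0.1449]
orientation: [0.0, 0.981, -0.194, 0.0]
contact_force: [-0.1, -0.2, -2.1]
grip_width: 0.287
gripper_force: 59.4
```

Request:
send_rows --motion '[[[0, 0, 0.05, 0, 0, 0], [0, 0, 0, 0, 0, 0], [0, 0, 0, 0, 0, 0]]]'

```text
time: 17.55
position: [0.467, 0.172, 0.1428]
orientation: [0.0, 0.981, -0.194, -0.0]
contact_force: [0.5, 0.0, -2.1]
grip_width: 0.287
gripper_force: 59.4
```

Request:
send_rows --motion '[[[0, 0, 0.05, 0, 0, 0], [0, 0, 0.05, 0, 0, 0], [0, 0, 0, 0, 0, 0], [0, 0, 0, 0, 0, 0]]]'

```text
time: 17.95
position: [0.467, 0.172, 0.1388]
orientation: [0.0, 0.981, -0.194, -0.0]
contact_force: [0.1, -0.1, -2.1]
grip_width: 0.283
gripper_force: 59.4
```

Request:
send_rows --motion '[[[0, 0, 0.05, 0, 0, 0], [0, 0, 0, 0, 0, 0], [0, 0, 0, 0, 0, 0]]]'

```text
time: 18.25
position: [0.467, 0.172, 0.1368]
orientation: [0.0, 0.981, -0.194, -0.0]
contact_force: [0.5, -0.1, -1.8]
grip_width: 0.288
gripper_force: 59.4
```

Request:
send_rows --motion '[[[0, 0, 0.05, 0, 0, 0], [0, 0, 0, 0, 0, 0], [0, 0, 0, 0, 0, 0]]]'

```text
time: 18.55
position: [0.4672, 0.1721, 0.1352]
orientation: [-0.0, 0.981, -0.194, 0.0]
contact_force: [-0.3, 0.2, 0.4]
grip_width: 0.287
gripper_force: 59.5
```

Request:
send_rows --motion '[[[0, 0, 0.05, 0, 0, 0], [0, 0, 0, 0, 0, 0], [0, 0, 0, 0, 0, 0]]]'

```text
time: 18.85
position: [0.467, 0.1721, 0.1329]
orientation: [-0.0, 0.981, -0.194, 0.0]
contact_force: [-1.1, 0.5, 1.7]
grip_width: 0.289
gripper_force: 59.6
```

Request:
send_rows --motion '[[[0, 0, 0.04, 0, 0, 0], [0, 0, 0, 0, 0, 0], [0, 0, 0, 0, 0, 0]]]'

```text
time: 19.15
position: [0.4668, 0.1719, 0.1308]
orientation: [0.0, 0.981, -0.194, -0.0]
contact_force: [0.2, 0.4, -0.8]
grip_width: 0.288
gripper_force: 59.5
```

Request:
send_rows --motion '[[[0, 0, 0.03, 0, 0, 0], [0, 0, 0, 0, 0, 0], [0, 0, 0, 0, 0, 0]]]'

```text
time: 19.45
position: [0.467, 0.172, 0.13]
orientation: [0.0, 0.981, -0.194, -0.0]
contact_force: [-0.0, 0.0, -0.6]
grip_width: 0.287
gripper_force: 59.5
```

Request:
send_rows --motion '[[[0, 0, 0.03, 0, 0, 0], [0, 0, 0, 0, 0, 0], [0, 0, 0, 0, 0, 0]]]'

```text
time: 19.75
position: [0.4671, 0.172, 0.1297]
orientation: [-0.0, 0.981, -0.194, 0.0]
contact_force: [-2.0, -1.1, 5.8]
grip_width: 0.286
gripper_force: 60.3
```

Request:
send_rows --motion '[[[0, 0, 0.03, 0, 0, 0], [0, 0, 0, 0, 0, 0], [0, 0, 0, 0, 0, 0]]]'

```text
time: 20.05
position: [0.4671, 0.172, 0.1296]
orientation: [-0.0, 0.981, -0.193, 0.0]
contact_force: [-4.4, -0.3, 11.7]
grip_width: 0.288
gripper_force: 61.0
```

Request:
send_rows --motion '[[[0, 0, -0.05, 0, 0, 0], [0, 0, -0.06, 0, 0, 0], [0, 0, 0, 0, 0, 0], [0, 0, 0, 0, 0, 0]]]'

```text
time: 20.45
position: [0.4668, 0.172, 0.1314]
orientation: [0.0, 0.981, -0.194, -0.0]
contact_force: [0.5, 0.6, -5.0]
grip_width: 0.289
gripper_force: 60.1
```

Run:
```python
from h import *
cv2.imwrite("pics/s7.png",ctrl.camera("scene")[:,:,::-1])
for n in("scene0","s6","s7"):
  h=cv2.cvtColor(cv2.imread(f"pics/{n}.png"),cv2.COLOR_BGR2HSV)
  m=(((h[...,0]<7)|(h[...,0]>174))&(h[...,1]>160)&(h[...,2]>90)).astype(np.uint8);m[:175]=0;m[225:]=0;m[:,:395]=0;m[:,436:]=0
  print(n,cv2.boundingRect(m),cv2.moments(m,True)["m01"]/max(1,m.sum()))
print(ctrl.get_state()["contact_force"])
```

```text
scene0 (407, 186, 29, 20) 197.06578947368422
s6 (406, 189, 30, 20) 199.92361111111111
s7 (407, 186, 29, 18) 194.5607476635514
[ 0.62509089  0.7132911  -6.00949494]
```

The collar is back at its original image height, and the tug met resistance: the sleeve has sprung forward and locked. I'll reseat the plug and release.

Request:
send_rows --motion '[[[0, 0, 0.05, 0, 0, 0], [0, 0, 0.03, 0, 0, 0], [0, 0, 0, 0, 0, 0], [0, 0, 0, 0, 0, 0]]]'

```text
time: 20.9
position: [0.4672, 0.172, 0.1297]
orientation: [-0.0, 0.981, -0.193, 0.0]
contact_force: [-2.0, 0.5, 4.1]
grip_width: 0.286
gripper_force: 61.5
```

Request:
send_rows --motion '[[[0, 0, 0.02, 0, 0, 0], [0, 0, 0, 0, 0, 0], [0, 0, 0, 0, 0, 0]]]'

```text
time: 21.2
position: [0.4672, 0.172, 0.1296]
orientation: [-0.0, 0.981, -0.193, 0.0]
contact_force: [-4.5, 0.1, 9.2]
grip_width: 0.291
gripper_force: 62.1
```

Request:
send_rows --motion '[[[0, 0, 0, 0, 0, 0], [0, 0, 0, 0, 0, 0], [0, 0, 0, 0, 0, 0], [0, 0, 0, 0, 0, 0], [0, 0, 0, 0, 0, 0], [0, 0, 0, 0, 0, 0]]]' --grip 0.4

```text
time: 21.8
position: [0.467, 0.172, 0.128]
orientation: [0.0, 0.981, -0.194, -0.0]
contact_force: [0.7, -1.3, -0.2]
grip_width: 0.601
gripper_force: 0.0
```

Request:
send_rows --motion '[[[0, 0, -0.1, 0, 0, 0], [0, 0, -0.3, 0, 0, 0], [0, 0, -0.5, 0, 0, 0], [0, 0, -0.6, 0, 0, 0], [0, 0, -0.6, 0, 0, 0], [0, 0, -0.6, 0, 0, 0], [0, 0, -0.3, 0, 0, 0], [0, 0, 0, 0, 0, 0], [0, 0, 0, 0, 0, 0], [0, 0, 0, 0, 0, 0]]]'

```text
time: 22.8
position: [0.4662, 0.1716, 0.2466]
orientation: [0.001, 0.981, -0.194, -0.001]
contact_force: [-1.2, -0.4, 0.1]
grip_width: 0.598
gripper_force: 0.0
```

Run:
```python
from h import *
im=ctrl.camera("scene")[:,:,::-1];cv2.imwrite("pics/s8.png",im);S=cam("scene")
h=cv2.cvtColor(np.ascontiguousarray(im),cv2.COLOR_BGR2HSV)
m=(((h[...,0]<7)|(h[...,0]>174))&(h[...,1]>160)&(h[...,2]>90)).astype(np.uint8);m[:175]=0;m[225:]=0;m[:,:395]=0;m[:,436:]=0
g=((h[...,0]>40)&(h[...,0]<85)&(h[...,1]>100)).astype(np.uint8);g[:100]=0;g[200:]=0;g[:,:395]=0;g[:,450:]=0
print("collar",cv2.boundingRect(m),"green",cv2.boundingRect(g))
r=.1197
for z in(r+.006,r+.042): print("grip pred",proj(S,[.463,.1735,z]))
s=ctrl.get_state();print(s["time"],s["position"],s["contact_force"],s["grip_width"])
```

```text
collar (407, 186, 29, 19) green (414, 100, 33, 87)
grip pred [424.09898146 181.16296892]
grip pred [427.23490702 167.56362341]
22.85 [0.46637786 0.17169738 0.24667201] [0.29431125 0.38883091 0.39809211] 0.6014295826168683
```

The nozzle stayed in the coupler, its green grip is where predicted, the collar is forward, and the gripper is clear. I'll hand it in.

```bash
python3 -c "
from bench import ctrl
print(ctrl.close_job())"
```

```text
the job is handed in; nothing more can be done
None
```

The sleeve was pulled back until it caught, and the green nozzle was pushed fully home. The sleeve then sprang forward and locked it (a light tug held), the gripper let go, and the job was handed in at about 23 s; the judge's result was not shown.

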